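Rock the terracotta tiles on the glass and set the bowed one on the trivet

TASK

One of the three terracotta tiles on the glass panel came bowed out of the kiln and see-saws on the glass: find it by pressing gently on the tiles near their ends, and lay the one that rocks across the two bars of the wooden trivet, the same way up. Do not bear down hard on the glass and do not drop a tile. Leave the two flat tiles lying where they are, and do not disturb the ramekin, the bulb or the green case.

Things in the scene. Friction and masses are not known exactly. Their poses are not given: they have to be found in the camera images.
- tile_a: Unglazed terracotta border tile, 150 x 50 x 12 mm, 0.18 to 0.24 kg, loose on the glass panel. Origin: centre of its underside; x along its length (pointing roughly away from the robot), y across its width, z up. Exactly one of the three tiles is bowed and it is not told which; it can be gripped across its width like the others.
- tile_b: Tile of the same size, axes and origin. The bowed one of the three lies crown down: untouched it balances level on the middle 56 mm of its length; beyond that it rises at 0.075 rad, so that its ends stand 3.5 mm clear of the glass. From above it is hard to tell by eye from the flat ones.
- tile_c: Tile of the same size, axes and origin. Pressed from above 65 mm from its middle, a bowed tile gives way under only 1.3 to 2 N, sinks there by about 2.8 mm (tipping 0.075 rad) until that end meets the glass, and swings back level when let go. A flat tile resists hard at once and stays level.
- panel: Glass shelf panel, 210 (x) x 340 (y) x 6 mm, lying on the rubber mat and used as the flat surface; it does not slide, and the mat under it yields about 1 mm per 15 N. Origin: centre of its underside, 3 mm above the shelf; its top is 6 mm above its origin. The tiles lie side by side on it, about 108 mm apart along its y, their lengths along its x.
- ramekin: Small clear glass ramekin, 84 mm across and 45 mm high, standing loose beyond the panel. Origin: centre of its underside. Leave it alone.
- bulb: White globe LED bulb, globe 95 mm across, 135 mm long, lying loose to the near right of the panel. Origin: on the mat under the globe's centre. Leave it alone.
- case: Green plastic spare-bulb case with its snap lid shut, 115 x 215 mm and 118 mm high, standing loose to the right of the panel. Origin: centre of its underside. Leave it alone.
- trivet: Wooden trivet fixed on the mat to the left of the panel: base 170 (x) x 110 (y) x 8 mm with two bars across it along y, each 12 mm wide and 12 mm high, centred at x = -66 and +66 mm; their tops are 20 mm above the origin (centre of the base's underside). The tile lies along the trivet's x, an end on each bar; the bowed one's crown then hangs about 2.4 mm below the bar tops.
Not all that is in view belongs to the job. Leave any purple or turquoise look-alike of the tile_b alone.

How it is judged:
By the outcome, as a careful person would: the job done as asked, in the order asked, and still so for the second after the job is handed in, with the robot touching nothing.
It also fails if it takes over 67 s, if anything falls off the work surface, if the arm or the gripper's body presses on something with over 40 N, if the wrist force passes 120 N, or if a joint passes its speed limit or range.

ROBOT

A 7-joint arm with a two-finger parallel gripper is mounted at the origin on the work surface. World frame = base frame: x ahead of the robot, y to its left, z up, the work surface at z = 0. Lengths are in mm, angles in degrees, forces in N, time in s.
With the tool pointing down it reaches from about 400 to 850 mm from the base axis. Payload 10.4 kg.
Tool frame: the origin (TCP) lies between the finger pads; the fingertips stand 19 mm ahead of it and the grasp point (between the pads) is the TCP; z points along the fingers, x is the direction in which the jaws open and shut, and the axes are right-handed (so a half turn about z gives the same grasp; the last joint's range is limited). The gripper opens to 87 mm and grips with 3 to 60 N. Pads are 19 mm wide; open, the fingers measure 117 mm over their backs; the gripper's body (75 mm by 190 mm) begins 51 mm behind the grasp point.
Start: joints at [-67.07, 19.034, -3.707, 83.658, 1.238, 77.344, -5.071], TCP at [256.437, 569.991, 241.576] pointing down, gripper open.
Joint ranges: [-148.97, 148.97], [-28.65, 121.19], [-84.17, 76.75], [9.2, 138.47], [-72.65, 252.65], [3.7, 117.97], [-149.18, 149.18]. Speed limits (degrees/s): [127.2, 127.2, 159.86, 159.86, 180, 180, 180].

INTERFACE

Orientations are given as a 3x3 rotation matrix whose columns are the frame's x, y, z axes.
In Python, from rig import * gives the robot as it stands.
- The arm moves only by the tool arm_command, never from a script. Its arguments are lists of equal length, an entry for each row: "offset": the shift along the tool's x, y, z in mm, a list of three; "spin": the turn about the tool's z in degrees. In form: {"offset": [[x, y, z], ...], "spin": [spin, ...]}. A call has 1 to 20 rows; each row shifts and turns the commanded pose from where the row before left it, along the tool's axes as they then stand; what a row does not reach is not made up. A row lasts 1/12 s, in which the tool goes at most 41.7 mm and 7.16 degrees, less where a joint would pass 70% of its speed; a pose out of reach is approached as far as the arm can. A call is refused whole if a number of a shift passes 41.7 or a number of a turn 7.16, either way. A call with a gripper value outside its range is refused whole. "jaw" is the finger opening in mm, from 0 to 87, set as the call begins (left out, the last holds). The fingers move at their own pace and stop on an object; "grip_force" is the grip in N (left out, the last holds). Time passes only in rows, so rows that do not move let the fingers close. It gives the time, the measured TCP pose, the force and the opening at its end, in the units of the state.
- observe(): the state, without advancing time (a new reading comes with each control period).
- get_image(name): name is "side" or "top" or "wrist"; returns a dict with "color" (480x640x3 uint8, red, green, blue), "range_z" (480x640 float32, mm along the optical axis (not along the pixel's ray), 0 where there is no reading), "K" (3x3 intrinsics, pixels), "view" (4x4, takes a point from world to camera coordinates). Camera axes: x right, y down, z forward; pixel columns grow to the right and rows downward; lengths in mm; the calibration is good to about 2 mm. A picture is of the moment at which its call begins.
- finish_job(): hands the job in, once; it reports no verdict.
The state is a dict: "time_s": time; "qpos": joint angles; "qvel": joint speeds; "joint_torque": joint torques, N m; "position": TCP position; "eef_rot": TCP orientation; "contact_force": force on the tool from outside, world axes, zero at the start; "torque": the same for the moment, N m; "finger_gap": finger opening in mm.
Only numpy, scipy, OpenCV 4.12 (cv2) and the standard library are available. Lean on these libraries where they do the work, as an engineer would, in place of code of your own. Each camera call takes 0.05 s, during which the arm holds its last target. There are 200 camera calls.

## Working session

There is one attempt and no reset: what is moved stays moved. The work goes in short steps, Python scripts to look and compute and a tool call to move; the robot and the scene stay as the last step left them, time stands still between calls to the robot, and variables do not carry over. Pictures are saved under pics/ and viewed, about 8 in all and at most 12, crops included, and the job is handed in when it is done.

Besides the shell and the picture viewer there is one more tool, called after "Emit:" as name([rows], argument=value, ...), one row to a line, values as JSON. arm_command: Moves the arm, as the interface text tells. Its arguments: {"type":"object","properties":{"offset":{"type":"array","items":{"type":"array","items":{"type":"number"}}},"spin":{"type":"array","items":{"type":"number"}},"jaw":{"type":"number"},"grip_force":{"type":"number"}},"required":["offset","spin"]}

```bash
ls; mkdir -p pics
python3 - <<'E'
from rig import *
import cv2,numpy as np
s=observe();print({k:np.round(v,2).tolist() for k,v in s.items()})
for n in("top","side"):
    d=get_image(n);cv2.imwrite(f"pics/{n}0.png",d["color"][:,:,::-1]);np.savez(f"{n}0.npz",**d)
    print(n,d["K"].tolist(),np.round(d["view"],3).tolist())
E
```

```text
pics
{'time_s': 0.0, 'qpos': [-67.07, 19.07, -3.71, 83.71, 1.24, 77.34, -5.07], 'qvel': [-0.02, 0.05, 0.05, 0.04, -0.05, -0.01, -0.16], 'joint_torque': [0.0, -62.33, 0.02, -38.99, -0.06, 0.04, 0.0], 'position': [256.32, 569.64, 240.73], 'eef_rot': [[0.41, 0.91, -0.0], [0.91, -0.41, -0.0], [-0.0, 0.0, -1.0]], 'contact_force': [-0.41, -0.38, 0.2], 'torque': [-0.05, 0.02, 0.01], 'finger_gap': 87.13}
top [[466.26020181885224, 0.0, 313.5221028537729], [0.0, 466.26020181885224, 241.89511177185682], [0.0, 0.0, 1.0]] [[0.018, -1.0, -0.005, -82.065], [-0.982, -0.016, -0.188, 578.951], [0.188, 0.008, -0.982, 1035.44], [0.0, 0.0, 0.0, 1.0]]
side [[508.17185706259727, 0.0, 317.6044567175013], [0.0, 508.17185706259727, 238.31447899261647], [0.0, 0.0, 1.0]] [[0.68, -0.733, 0.001, -451.268], [-0.416, -0.387, -0.823, 238.379], [0.604, 0.559, -0.568, 998.571], [0.0, 0.0, 0.0, 1.0]]
```

View pics/top0.png

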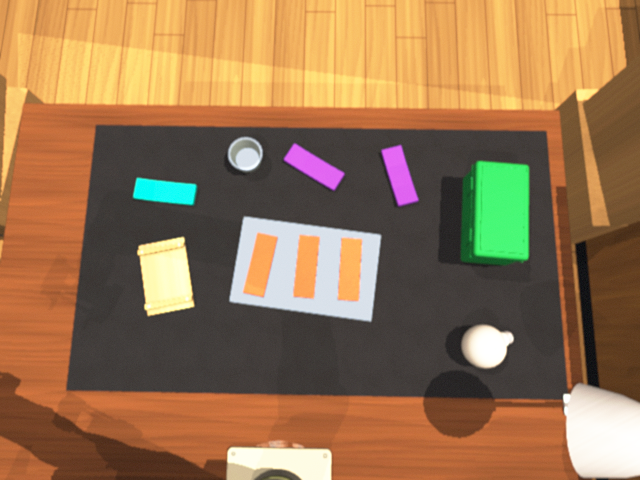

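View pics/side0.png

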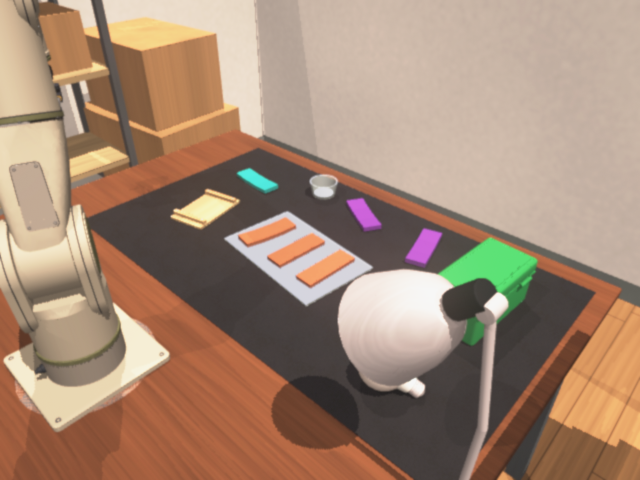

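The top view shows orange tiles at about (261,265), (306,266) and (350,269) on the panel, with the trivet at (166,277). The ramekin is at (245,154), the bulb at (487,345), the case at (497,213), and the look-alikes sit beyond the panel. The side view agrees, and also shows a desk lamp at the near right.

```bash
cat > h.py <<'E'
import numpy as np,cv2
def ray(d,uv,z):
    uv=np.atleast_2d(uv).astype(float);R=d["view"][:3,:3];t=d["view"][:3,3];c=-R.T@t
    r=np.c_[(uv-[d["K"][0,2],d["K"][1,2]])/d["K"][0,0],np.ones(len(uv))]@R
    return c+r*((z-c[2])/r[:,2])[:,None]
def pts(d,m):
    v,u=np.nonzero(m&(d["range_z"]>0));Z=d["range_z"][v,u]
    R=d["view"][:3,:3];t=d["view"][:3,3]
    p=np.c_[(u-d["K"][0,2])/d["K"][0,0]*Z,(v-d["K"][1,2])/d["K"][1,1]*Z,Z]
    return (p-t)@R
def orange(d):
    h=cv2.cvtColor(d["color"],cv2.COLOR_RGB2HSV);return (h[...,0]<13)&(h[...,0]>3)&(h[...,1]>150)&(h[...,2]>150)
def blobs(m,amin=300):
    n,l,s,c=cv2.connectedComponentsWithStats(m.astype(np.uint8));return [l==i for i in range(1,n) if s[i,4]>amin]
def rect(d,b,z):
    v,u=np.nonzero(b);P=ray(d,np.c_[u,v],z)[:,:2].astype(np.float32);(c,s,a)=cv2.minAreaRect(P)
    if s[0]<s[1]: s=s[::-1];a+=90
    return np.round(c,1),np.round(s,1),round((a+90)%180-90,1)
E
python3 - <<'E'
from h import *
d=dict(np.load("top0.npz"));h=cv2.cvtColor(d["color"],cv2.COLOR_RGB2HSV)
roi=np.zeros((480,640),bool);roi[210:330,220:390]=1
for b in blobs(orange(d)&roi): print("tile",rect(d,b,21),np.round(np.median(pts(d,b)[:,2]),1))
g=roi&(h[...,2]>130)
for b in blobs(g): print("panel",rect(d,b,9))
print("glass z",np.median(pts(d,g&~orange(d))[:,2]))
r=np.zeros((480,640),bool);r[225:325,125:205]=1
t=r&(h[...,0]>13)&(h[...,0]<32)&(h[...,1]>50)&(h[...,2]>120)
for b in blobs(t): 
    p=pts(d,b);print("trivet",rect(d,b,20),np.percentile(p[:,2],[5,30,50,80,95,99]))
    bars=p[p[:,2]>18]
    for k in (0,1):
        q=bars[(bars[:,0]>np.median(p[:,0]))==k]
        if len(q)>5:print(" bar",len(q),cv2.minAreaRect(q[:,:2].astype(np.float32)))
print("mat z",np.median(pts(d,r&(h[...,2]<70))[:,2]))
for n,(u,v) in dict(ram=(245,154),bulb=(487,345),case=(500,210)).items(): print(n,ray(d,(u,v),45))
im=cv2.resize(d["color"][215:330,120:390],None,fx=2.9,fy=2.9,interpolation=cv2.INTER_CUBIC);cv2.imwrite("pics/crop.png",im[:,:,::-1])
E
```

```text
panel (array([526.4, -53.8]), array([343.1, 213. ]), 83.2)
glass z 10.96532351031006
trivet (array([499.4, 281.3]), array([174.7, 117.6]), 12.2) [ 4.13756879 10.08088622 11.53677923 14.75555841 24.15472957 26.08330087]
 bar 223 ((437.21075439453125, 268.33221435546875), (12.276355743408203, 109.54277801513672), 12.192496299743652)
 bar 230 ((560.9718017578125, 291.6945495605469), (73.68214416503906, 98.62057495117188), 42.625308990478516)
mat z 3.4631665382558774
ram [[798.53979608  99.59008869  45.        ]]
bulb [[ 351.47975124 -468.15222169   45.        ]]
case [[ 666.96869474 -515.55914518   45.        ]]
```

View pics/crop.png

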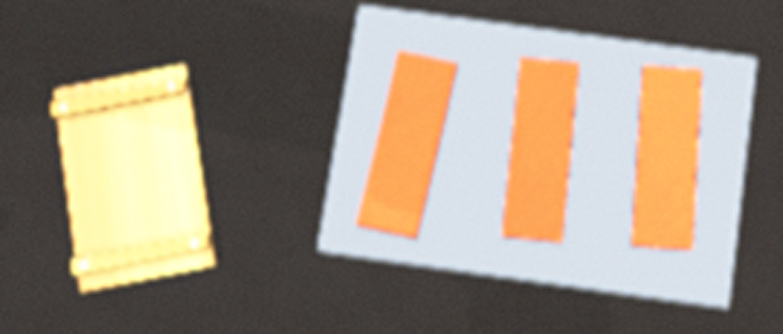

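The crop shows three orange tiles on the panel, with the left one slightly lighter near its near end, and the trivet with its bars at both ends. My hue range missed the tiles, so I'll widen it.

```bash
sed -i 's/(h\[...,0\]<13)&(h\[...,0\]>3)&(h\[...,1\]>150)/(h[...,0]<16)\&(h[...,0]>3)\&(h[...,1]>120)/' h.py
python3 - <<'E'
from h import *
d=dict(np.load("top0.npz"))
roi=np.zeros((480,640),bool);roi[210:330,220:390]=1
print(cv2.cvtColor(d["color"],cv2.COLOR_RGB2HSV)[266,[261,306,350]])
for b in blobs(orange(d)&roi): print("tile",rect(d,b,21),np.round(np.median(pts(d,b)[:,2]),1))
E
```

```text
[[ 14 165 254]
 [ 14 166 254]
 [ 16 158 255]]
tile (array([530.5,  54.6]), array([146.2,  47.9]), -11.0) 22.6
tile (array([528.1, -55.1]), array([146.7,  46.8]), -4.5) 21.8
```

Emit:
arm_command([
  [0,0,0],
  [0,0,0],
  [-28.3,18.9,4],
  [-28.3,18.9,4],
  [-28.3,18.9,4],
  [-28.3,18.9,4],
  [-28.3,18.9,4],
  [-28.3,18.9,4],
  [-28.3,18.9,4],
  [-28.3,18.9,4],
  [-28.3,18.9,4],
  [-28.3,18.9,4],
  [-28.3,18.9,4],
  [-28.3,18.9,4],
  [-28.3,18.9,4],
  [-28.3,18.9,4],
  [-28.3,18.9,4],
  [-28.3,18.9,4],
], spin=[-6.6,-6.6,0,0,0,0,0,0,0,0,0,0,0,0,0,0,0,0], jaw=0)

```text
time_s: 1.6
position: [466.8, 66.0, 177.3]
eef_rot: [[0.191, 0.982, -0.0], [0.982, -0.191, 0.0], [0.0, -0.0, -1.0]]
contact_force: [0.7, 0.2, 0.5]
finger_gap: 0.3
```

```bash
cat > st.py <<'E'
from rig import *
import numpy as np
def st():
    s=observe();R=np.array(s["eef_rot"]);print("t",round(s["time_s"],2),"pos",np.round(s["position"],1),"yaw",round(np.degrees(np.arctan2(R[1,0],R[0,0])),1),"F",np.round(s["contact_force"],2),"gap",round(s["finger_gap"],1));return s
E
python3 - <<'E'
from st import *;from h import *
st()
d=get_image("wrist");cv2.imwrite("pics/w1.png",d["color"][:,:,::-1]);np.savez("w1.npz",**d)
for b in blobs(orange(d)): print("tile",rect(d,b,21),np.median(pts(d,b)[:,2]))
E
```

```text
t 1.6 pos [466.8  66.  177.3] yaw 79.0 F [0.72 0.22 0.47] gap 0.3
tile (array([472.6,  69.4]), array([48.9, 29. ]), 78.9) 22.980579098729557
tile (array([475. , -46.8]), array([48.9, 44.3]), 85.5) 20.437570424331895
tile (array([ 471. , -152.4]), array([49.7, 46.2]), 86.0) 20.412581337463568
tile (array([ 541.6, -156.4]), array([52.6, 36.7]), 81.4) 20.607650432533426
```

View pics/w1.png

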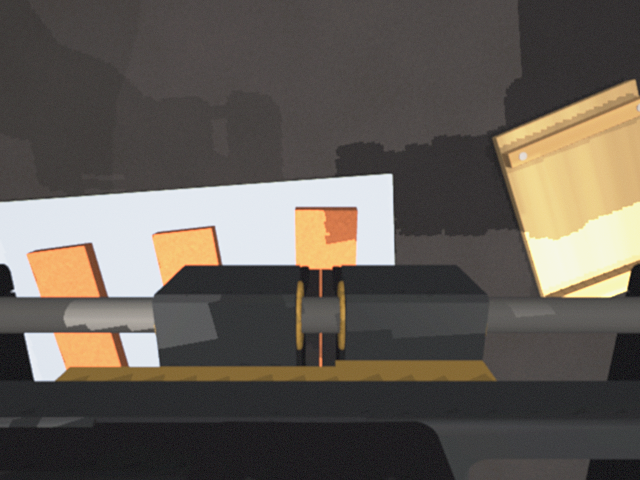

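Wrist view: the near ends of the three tiles are at (325,235), (190,245) and (65,265), and the trivet is at (570,190). Depth puts the left tile's near end about 2.5 mm higher than the others. I'll press it there first.

Emit:
arm_command([
  [0,0,30],
  [0,0,30],
  [0,0,30],
  [0,0,30],
  [0,0,8],
  [0,0,0],
  [0,0,0],
], spin=[0,0,0,0,0,0,0])

```text
time_s: 2.23
position: [467.0, 67.7, 50.3]
eef_rot: [[0.191, 0.982, -0.0], [0.982, -0.191, -0.0], [-0.0, 0.0, -1.0]]
contact_force: [0.2, 0.4, 0.2]
finger_gap: 0.8
```

Emit:
arm_command([
  [0,0,1],
  [0,0,1],
  [0,0,1],
  [0,0,1],
  [0,0,0],
  [0,0,0],
], spin=[0,0,0,0,0,0])

```text
time_s: 2.73
position: [466.8, 67.8, 45.7]
eef_rot: [[0.191, 0.982, 0.0], [0.982, -0.191, 0.0], [0.0, 0.0, -1.0]]
contact_force: [0.0, 0.7, 0.5]
finger_gap: 0.5
```

Emit:
arm_command([
  [0,0,1],
  [0,0,1],
  [0,0,0],
  [0,0,0],
], spin=[0,0,0,0])

```text
time_s: 3.07
position: [466.7, 67.8, 43.5]
eef_rot: [[0.191, 0.982, 0.0], [0.982, -0.191, 0.0], [0.0, 0.0, -1.0]]
contact_force: [-0.7, 0.3, 1.1]
finger_gap: 0.3
```

Emit:
arm_command([
  [0,0,0.7],
  [0,0,0],
  [0,0,0],
], spin=[0,0,0])

```text
time_s: 3.32
position: [466.7, 67.8, 42.8]
eef_rot: [[0.191, 0.982, -0.0], [0.982, -0.191, 0.0], [0.0, -0.0, -1.0]]
contact_force: [-0.6, 1.0, 0.9]
finger_gap: 0.5
```

Emit:
arm_command([
  [0,0,0.7],
  [0,0,0],
  [0,0,0],
], spin=[0,0,0])

```text
time_s: 3.57
position: [466.6, 67.7, 42.1]
eef_rot: [[0.191, 0.982, -0.0], [0.982, -0.191, 0.0], [0.0, -0.0, -1.0]]
contact_force: [-0.7, 0.7, 2.3]
finger_gap: 0.4
```

Emit:
arm_command([
  [0,0,0.7],
  [0,0,0],
  [0,0,0],
], spin=[0,0,0])

```text
time_s: 3.82
position: [466.6, 67.7, 41.4]
eef_rot: [[0.191, 0.982, -0.0], [0.982, -0.191, 0.0], [0.0, -0.0, -1.0]]
contact_force: [0.1, 1.6, 1.7]
finger_gap: 0.4
```

Emit:
arm_command([
  [0,0,0.7],
  [0,0,0],
  [0,0,0],
], spin=[0,0,0])

```text
time_s: 4.07
position: [466.7, 67.7, 40.7]
eef_rot: [[0.191, 0.982, 0.0], [0.982, -0.191, 0.0], [0.0, 0.0, -1.0]]
contact_force: [-0.5, -0.5, 1.7]
finger_gap: 0.4
```

Emit:
arm_command([
  [0,0,0.7],
  [0,0,0],
  [0,0,0],
], spin=[0,0,0])

```text
time_s: 4.32
position: [466.7, 67.7, 40.1]
eef_rot: [[0.191, 0.982, -0.0], [0.982, -0.191, 0.0], [0.0, -0.0, -1.0]]
contact_force: [-1.7, -0.7, 4.3]
finger_gap: 0.7
```

Emit:
arm_command([
  [0,0,0.5],
  [0,0,0],
  [0,0,0],
], spin=[0,0,0])

```text
time_s: 4.57
position: [466.7, 67.8, 39.9]
eef_rot: [[0.191, 0.982, 0.0], [0.982, -0.191, 0.0], [0.0, -0.0, -1.0]]
contact_force: [-3.8, -1.4, 9.1]
finger_gap: 0.4
```

The near end gave way at about 2 N over about 2.7 mm (z 42.8 to 40.1) and then met hard support, so the left tile is the bowed one. Next I'll lift off, open the jaws and look at it from beyond its far end.

Emit:
arm_command([
  [0,0,-5],
  [0,0,-15],
  [0,0,-30],
  [0,0,-30],
  [0,30,-30],
  [0,30,-30],
  [0,35,-20],
  [0,35,0],
  [0,30,0],
  [0,15,0],
  [0,0,0],
  [0,0,0],
], spin=[0,0,0,0,0,0,0,0,0,0,0,0], jaw=80)

```text
time_s: 5.57
position: [637.5, 34.0, 197.8]
eef_rot: [[0.192, 0.981, -0.001], [0.981, -0.192, -0.001], [-0.001, -0.001, -1.0]]
contact_force: [0.4, 0.9, 0.1]
finger_gap: 72.3
```

Run:
```python
from st import *;from h import *
st()
d=get_image("wrist");cv2.imwrite("pics/w2.png",d["color"][:,:,::-1]);np.savez("w2.npz",**d)
for b in blobs(orange(d)): print("tile",rect(d,b,22.5),np.median(pts(d,b)[:,2]))
d=get_image("top");np.savez("top1.npz",**d)
```

```text
t 5.57 pos [637.5  34.  197.8] yaw 78.9 F [0.4  0.93 0.08] gap 72.3
tile (array([528.9, -51. ]), array([147.5,  49.2]), -4.6) 20.352883908453332
tile (array([ 523.8, -154.4]), array([146.7,  49.1]), -3.1) 20.311097123832056
tile (array([593.5,  61.8]), array([25. , 15.6]), -9.9) 22.984605168231134
```

View pics/w2.png

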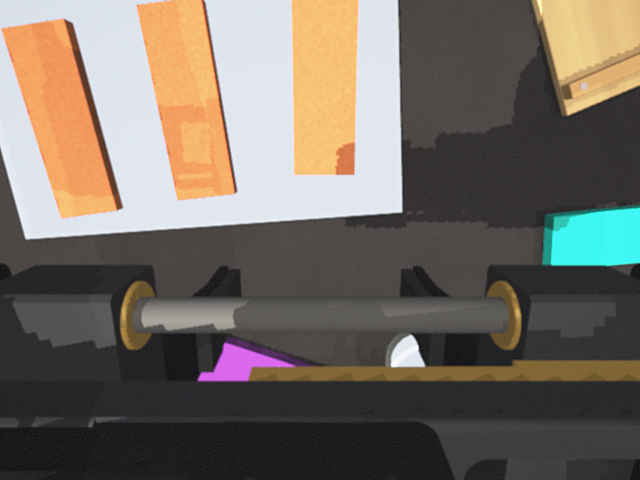

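Wrist view: the bowed tile's far end lies at row ~174, columns 294–355, nearly aligned with the image columns. The trivet's far bar is at about (600,85), and the other two tiles are fully visible.

Run:
```python
from h import *
d=dict(np.load("w2.npz"))
print("far corners",ray(d,[(294,174.5),(355.5,174.5)],24.5).round(1).tolist())
print("mid edges",ray(d,[(293,60),(357,60)],21.5).round(1).tolist())
print("trivet far outer corner px(565,115)",ray(d,(565,115),23).round(1).tolist())
d=dict(np.load("w1.npz"));print("near corners",ray(d,[(295.5,208),(356.5,208)],24.5).round(1).tolist())
# trivet in w1: corner outer near
print("trivet near bar outer top corners",ray(d,[(495,135),(634,81)],23).round(1).tolist(), "inner",ray(d,[(509,166),(640,112)],23).round(1).tolist())
d=dict(np.load("w2.npz"));h=cv2.cvtColor(d["color"],cv2.COLOR_RGB2HSV)
roi=np.zeros((480,640),bool);roi[:170,270:390]=1
m=roi&(h[...,0]<19)&(h[...,1]>90)
v,u=np.nonzero(m);print([ (r,u[v==r].min(),u[v==r].max()) for r in (5,60,120,160)])
d=dict(np.load("top1.npz"));h=cv2.cvtColor(d["color"],cv2.COLOR_RGB2HSV)
roi=np.zeros((480,640),bool);roi[215:325,230:375]=1
for b in blobs(roi&(h[...,0]<19)&(h[...,1]>90)): print("top",rect(d,b,22))
```

```text
far corners [[598.8, 19.4, 24.5], [608.6, 69.1, 24.5]]
mid edges [[512.9, 36.9, 21.5], [522.5, 85.4, 21.5]]
trivet far outer corner px(565,115) [[594.5, 240.7, 23.0]]
near corners [[452.3, 49.1, 24.5], [461.5, 96.2, 24.5]]
trivet near bar outer top corners [[426.8, 208.2, 23.0], [408.0, 310.7, 23.0]] inner [[452.0, 216.9, 23.0], [430.9, 315.3, 23.0]]
[(5, np.int64(292), np.int64(357)), (60, np.int64(293), np.int64(352)), (120, np.int64(294), np.int64(354)), (160, np.int64(298), np.int64(353))]
top (array([529. ,  37.6]), array([149.9,  34.6]), -1.8)
top (array([528.2, -55.1]), array([149.5,  49.5]), -4.5)
top (array([ 523.4, -159.3]), array([149.2,  49.4]), -3.0)
```

Emit:
arm_command([
  [31.4,-8.7,-9],
  [31.4,-8.7,-9],
  [31.4,-8.7,-9],
  [31.4,-8.7,-9],
  [31.4,-8.7,-9],
  [31.4,-8.7,-9],
  [31.4,-8.7,-9],
  [31.4,-8.7,-9],
  [0,0,0],
  [0,0,0],
], spin=[0,0,0,0,0,0,0,0,0,0])

```text
time_s: 6.5
position: [615.6, 297.2, 271.0]
eef_rot: [[0.187, 0.982, 0.0], [0.982, -0.187, 0.001], [0.001, -0.0, -1.0]]
contact_force: [1.1, -1.2, 0.7]
finger_gap: 80.1
```

Run:
```python
from st import *;from h import *
st()
d=get_image("wrist");cv2.imwrite("pics/w3.png",d["color"][:,:,::-1]);np.savez("w3.npz",**d)
h=cv2.cvtColor(d["color"],cv2.COLOR_RGB2HSV)
m=(h[...,0]>13)&(h[...,0]<32)&(h[...,1]>50)&(h[...,2]>90);m[265:]=0
b=max(blobs(m),key=lambda b:b.sum())
p=pts(d,b);print(np.percentile(p[:,2],[5,50,80,90,97]))
q=p[(p[:,2]>17)&(p[:,2]<30)];mid=np.median(p[:,0])
for k in (0,1):
    w=q[(q[:,0]>mid)==k];print("bar",len(w),cv2.minAreaRect(w[:,:2].astype(np.float32)),np.median(w[:,2]))
```

```text
t 6.5 pos [615.6 297.2 271. ] yaw 79.2 F [ 1.12 -1.16  0.74] gap 80.1
[ 8.78028077 10.53320932 11.68262388 21.76989812 22.95259815]
bar 1576 ((436.53173828125, 271.5843811035156), (12.952035903930664, 109.06500244140625), 12.065919876098633) 22.16083991040467
bar 1257 ((565.2728881835938, 300.02362060546875), (12.014195442199707, 109.7824478149414), 12.232234954833984) 22.355645360248246
```

View pics/w3.png

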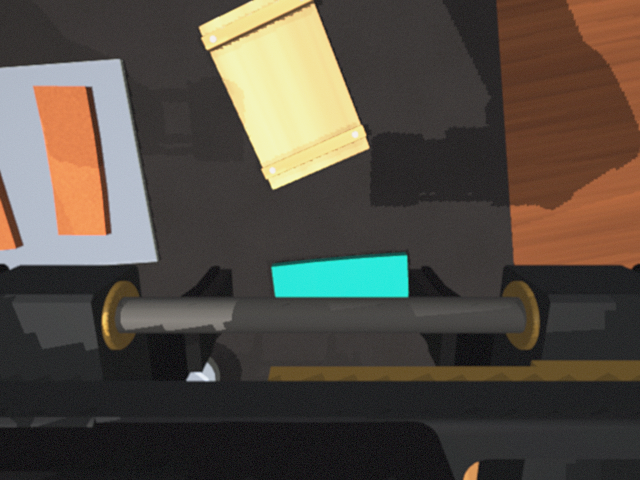

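The wrist depth puts the trivet centre at (500.9, 285.8), yaw 12.2°, with bars 131.9 mm apart as expected. The picture shows the trivet at (285,90) and the bowed tile at (72,160). Now I'll go to the tile to grasp it.

Emit:
arm_command([
  [-31.4,-4.9,10],
  [-31.4,-4.9,10],
  [-31.4,-4.9,10],
  [-31.4,-4.9,10],
  [-31.4,-4.9,10],
  [-31.4,-4.9,10],
  [-31.4,-4.9,10],
  [-31.4,-4.9,10],
  [0,0,26],
  [0,0,26],
  [0,0,26],
  [0,0,26],
  [0,0,26],
  [0,0,0],
  [0,0,0],
  [0,0,0],
], spin=[0,0,0,0,0,0,0,0,0,0,0,0,0,0,0,0])

```text
time_s: 7.88
position: [531.1, 54.5, 61.9]
eef_rot: [[0.192, 0.981, 0.001], [0.981, -0.192, 0.0], [0.001, 0.001, -1.0]]
contact_force: [0.6, -0.1, 0.9]
finger_gap: 80.2
```

Emit:
arm_command([
  [2.5,0,8],
  [0,0,8],
  [0,0,7],
  [0,0,4],
  [0,0,2],
  [0,0,1],
  [0,0,0],
  [0,0,0],
], spin=[0,0,0,0,0,0,0,0])

```text
time_s: 8.55
position: [531.2, 57.7, 30.6]
eef_rot: [[0.191, 0.982, 0.0], [0.982, -0.191, 0.0], [0.0, 0.0, -1.0]]
contact_force: [-1.2, -0.1, 0.5]
finger_gap: 80.4
```

Run:
```python
from st import *;from h import *
st()
d=get_image("side");cv2.imwrite("pics/s1.png",cv2.resize(d["color"][120:330,180:420],None,fx=2.5,fy=2.5)[:,:,::-1])
```

```text
t 8.55 pos [531.2  57.7  30.6] yaw 79.0 F [-1.16 -0.07  0.53] gap 80.4
```

View pics/s1.png

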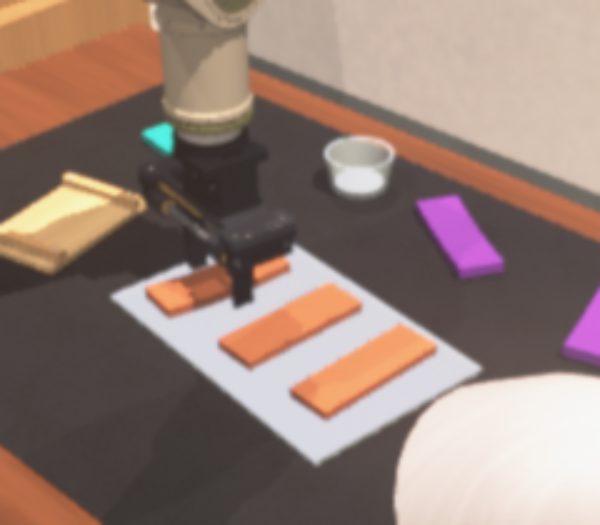

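The side crop shows the fingers straddling the middle of the bowed tile, at about (195,255) and (242,290). I'll close the jaws.

Emit:
arm_command([
  [0,0,0],
  [0,0,0],
  [0,0,0],
  [0,0,0],
  [0,0,0],
  [0,0,0],
  [0,0,0],
  [0,0,0],
  [0,0,0],
  [0,0,0],
], spin=[0,0,0,0,0,0,0,0,0,0], jaw=40, grip_force=25)

```text
time_s: 9.43
position: [531.1, 57.8, 30.5]
eef_rot: [[0.191, 0.982, 0.0], [0.982, -0.191, 0.0], [0.0, 0.0, -1.0]]
contact_force: [-0.3, 0.1, 0.3]
finger_gap: 49.4
```

Emit:
arm_command([
  [0,0,-2],
  [0,0,-5],
  [0,0,-8],
  [0,0,-10],
  [0,0,-15],
  [0,0,-15],
  [0,0,-10],
  [0,0,-5],
  [0,0,0],
  [0,0,0],
], spin=[0,0,0,0,0,0,0,0,0,0])

```text
time_s: 10.27
position: [531.0, 57.8, 100.4]
eef_rot: [[0.191, 0.982, 0.0], [0.982, -0.191, 0.0], [0.0, 0.0, -1.0]]
contact_force: [0.1, 0.2, -2.2]
finger_gap: 49.5
```

Emit:
arm_command([
  [0,0,0],
  [0,0,0],
  [0,0,0],
  [0,0,0],
  [0,0,0],
  [12,1,0],
  [22,1.8,0],
  [25,2.1,0],
  [25,2.1,0],
  [25,2.1,0],
  [25,2.1,0],
  [25,2.1,0],
  [25,2.1,0],
  [22,1.8,0],
  [14,1.2,0],
  [7.7,0.6,0],
  [0,0,0],
  [0,0,0],
  [0,0,0],
], spin=[-4,-5.5,-5.5,-5.2,-3,0,0,0,0,0,0,0,0,0,0,0,0,0,0])

```text
time_s: 11.85
position: [502.1, 282.6, 100.3]
eef_rot: [[-0.209, 0.978, 0.0], [0.978, 0.209, -0.001], [-0.001, -0.0, -1.0]]
contact_force: [-0.4, -0.4, -2.0]
finger_gap: 49.7
```

Run:
```python
from st import *;from h import *
st()
d=get_image("side");cv2.imwrite("pics/s2.png",cv2.resize(d["color"][120:330,100:340],None,fx=2.5,fy=2.5)[:,:,::-1])
d=get_image("wrist");np.savez("w4.npz",**d);cv2.imwrite("pics/w4.png",d["color"][:,:,::-1])
```

```text
t 11.85 pos [502.1 282.6 100.3] yaw 102.0 F [-0.41 -0.41 -1.97] gap 49.7
```

View pics/w4.png

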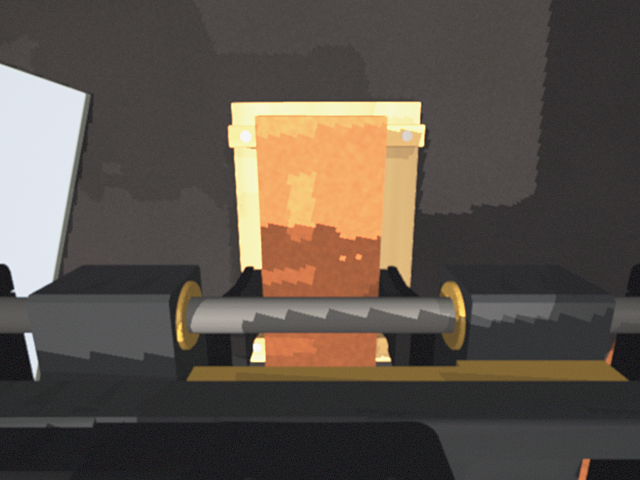

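Wrist view: the held tile (columns 256–386) sits over the trivet (bar columns 229–424), with its near end at row 116 over the near bar (rows 125–147). I'll check the offsets by ray.

Run:
```python
from h import *
d=dict(np.load("w4.npz"))
a=np.radians(12.1);ex=np.array([np.cos(a),np.sin(a)]);ey=np.array([-ex[1],ex[0]]);T=np.array([502.1,282.6])
def loc(uv,z): return [((p[:2]-T)@np.c_[ex,ey]).round(1).tolist() for p in ray(d,uv,z)]
print("tile near end corners (expect -75,+-25)",loc([(256,116),(386,116)],94))
print("bar top outer corners (expect -72,+-55)",loc([(229,125),(424,125)],23))
print("bar top inner (expect -60)",loc([(229,147),(424,147)],23))
z=d["range_z"];
```

```text
tile near end corners (expect -75,+-25) [[-74.0, -24.3], [-73.9, 24.3]]
bar top outer corners (expect -72,+-55) [[-72.3, -50.9], [-72.1, 57.3]]
bar top inner (expect -60) [[-60.4, -51.6], [-60.2, 58.1]]
```

Emit:
arm_command([
  [3,0,5],
  [0,0,12],
  [0,0,14],
  [0,0,12],
  [0,0,8],
  [0,0,3],
  [0,0,0],
  [0,0,0],
  [0,0,0],
], spin=[0,0,0,0,0,0,0,0,0])

```text
time_s: 12.7
position: [501.4, 287.5, 47.1]
eef_rot: [[-0.211, 0.978, 0.001], [0.978, 0.211, 0.001], [0.001, 0.001, -1.0]]
contact_force: [0.1, -0.2, -2.1]
finger_gap: 49.5
```

Emit:
arm_command([
  [0,0,1],
  [0,0,1],
  [0,0,0.8],
  [0,0,0],
  [0,0,0],
], spin=[0,0,0,0,0])

```text
time_s: 13.12
position: [501.0, 287.2, 43.7]
eef_rot: [[-0.211, 0.978, -0.0], [0.978, 0.211, 0.0], [0.0, -0.0, -1.0]]
contact_force: [-0.0, -0.3, -1.4]
finger_gap: 49.5
```

Emit:
arm_command([
  [0,0,0.5],
  [0,0,0],
  [0,0,0],
], spin=[0,0,0])

```text
time_s: 13.37
position: [501.0, 287.2, 43.2]
eef_rot: [[-0.211, 0.978, 0.0], [0.978, 0.211, 0.0], [0.0, 0.0, -1.0]]
contact_force: [-0.4, -0.3, -2.0]
finger_gap: 49.8
```

Emit:
arm_command([
  [-1.5,0,0.5],
  [0,0,0],
  [0,0,0],
], spin=[0,0,0])

```text
time_s: 13.62
position: [501.3, 285.6, 42.6]
eef_rot: [[-0.211, 0.978, -0.0], [0.978, 0.211, -0.0], [-0.0, -0.0, -1.0]]
contact_force: [-0.4, 0.5, -2.2]
finger_gap: 49.4
```

Emit:
arm_command([
  [0,0,0.5],
  [0,0,0],
  [0,0,0],
], spin=[0,0,0])

```text
time_s: 13.87
position: [501.3, 285.8, 42.1]
eef_rot: [[-0.211, 0.977, -0.0], [0.977, 0.211, 0.0], [0.0, -0.0, -1.0]]
contact_force: [-0.2, -0.1, -1.5]
finger_gap: 49.6
```

Emit:
arm_command([
  [0,0,0.5],
  [0,0,0],
  [0,0,0],
], spin=[0,0,0])

```text
time_s: 14.12
position: [501.4, 285.8, 42.0]
eef_rot: [[-0.211, 0.978, 0.0], [0.978, 0.211, 0.0], [0.0, 0.0, -1.0]]
contact_force: [-2.0, -1.8, 4.0]
finger_gap: 49.8
```

Contact came at z 42, as predicted. Now I'll release and retreat.

Emit:
arm_command([
  [0,0,0],
  [0,0,0],
  [0,0,0],
  [0,0,0],
  [0,0,0],
  [0,0,0],
], spin=[0,0,0,0,0,0], jaw=75)

```text
time_s: 14.62
position: [501.3, 285.8, 41.6]
eef_rot: [[-0.211, 0.978, 0.0], [0.978, 0.211, 0.0], [0.0, 0.0, -1.0]]
contact_force: [-0.2, 0.6, 0.7]
finger_gap: 73.8
```

Emit:
arm_command([
  [0,0,-5],
  [0,0,-10],
  [0,0,-20],
  [0,0,-25],
  [0,0,-30],
  [0,0,-30],
  [0,30,-20],
  [0,35,-10],
  [0,35,0],
  [0,30,0],
  [0,10,0],
  [0,0,0],
  [0,0,0],
  [0,0,0],
  [0,0,0],
  [0,0,0],
], spin=[0,0,0,0,0,0,0,0,0,0,0,0,0,0,0,0])

```text
time_s: 15.95
position: [637.5, 315.5, 192.4]
eef_rot: [[-0.211, 0.977, 0.0], [0.977, 0.211, 0.001], [0.001, 0.0, -1.0]]
contact_force: [0.1, -0.2, 0.1]
finger_gap: 75.2
```

Run:
```python
from st import *;from h import *
st()
d=get_image("wrist");np.savez("w5.npz",**d);a=d["color"]
t=get_image("top");s=get_image("side")
h=cv2.cvtColor(t["color"],cv2.COLOR_RGB2HSV);roi=np.zeros((480,640),bool);roi[215:325,230:375]=1
for b in blobs(roi&(h[...,0]<19)&(h[...,1]>90)): print("top",rect(t,b,21))
h=cv2.cvtColor(a,cv2.COLOR_RGB2HSV);m=(h[...,0]<19)&(h[...,1]>90);m[265:]=0;m[:,:180]=0
im=np.hstack([cv2.resize(a,(400,300)),cv2.resize(s["color"][110:290,150:390],(400,300))])
im=np.vstack([im,np.hstack([cv2.resize(t["color"],(400,300)),cv2.resize(t["color"][225:330,120:260],(400,300))])])
cv2.imwrite("pics/end.png",im[:,:,::-1])
```

```text
t 15.95 pos [637.5 315.5 192.4] yaw 102.2 F [ 0.08 -0.16  0.11] gap 75.2
top (array([528.3, -55.2]), array([149.6,  49.4]), -4.5)
top (array([ 523.3, -159.2]), array([149.8,  49.7]), -3.1)
```

View pics/end.png

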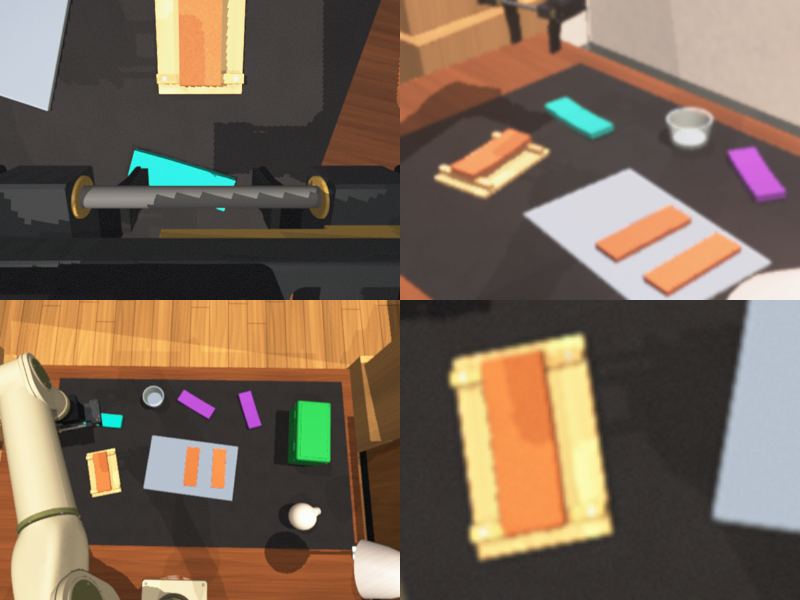

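The final views show the tile lying across both bars, centred and aligned (bottom-right panel around (525,445)). The flat tiles moved less than 0.2 mm, the other items look unmoved, and the arm is clear.

```bash
python3 -c "
from rig import *
print(finish_job())"
```

```text
the job is handed in; nothing more can be done
None
```

I pressed the near end of the left tile. It gave way at about 2 N over about 2.7 mm and then met hard support (last reading 9 N), so it is the bowed one. I did not press the other two, since only one tile is bowed. I gripped it across its middle, lifted it, turned it 23° and laid it across both trivet bars, the same way up. I released it after contact at about 4 N. The robot's clock stood at about 16 s.

**Last checks:**
- **Placed tile:** the final pictures show it centred and aligned on both bars. I judged this by eye and did not measure it after release.
- **Flat tiles:** both are within 0.2 mm of their earlier positions.
- **Ramekin, bulb and case:** they look undisturbed in the final pictures.
- **Gripper:** it is clear, with wrist force near zero.

**Disagreement:** the top and wrist cameras differed by about 4 mm in y. I aimed the grasp between their two readings. The offset from tile to trivet agreed between them, and I fixed the placing with a close wrist view.

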